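# Slacken the unmarked-thread stone nut of the left sharpener

## Task

The stone of the left one of the two flat-stone sharpeners (left as seen from the robot) is worn: slacken its black T-handled nut by about a sixth of a turn or more, and let go. One sharpener runs backwards and has a reverse thread, but neither is marked, so try the nut a little one way and feel: if it stops dead, it loosens the other way. Leave the other sharpener's nut tight.

Things in the scene. Friction and masses are not known exactly. Their poses are not given: they have to be found in the camera images.
- grip_a (a point): centre of the black T-handle of sharpener A's nut, on the nut's axis: an upright flat bar 56 mm long (this point's x), 11 thick (y), 32 high (z, up), reaching 16 mm below and above the point. Under it a steel hub, 22 mm wide, and the grey stone, 110 mm wide, its top 34 mm below the point. Housing 130x150 mm, fixed; point 110 mm above the table; axes turn with the nut. Either may be the left one.
- grip_b (a point): centre of the black T-handle of sharpener B's nut, on the nut's axis: an upright flat bar 56 mm long (this point's x), 11 thick (y), 32 high (z, up), reaching 16 mm below and above the point. Under it a steel hub, 22 mm wide, and the grey stone, 110 mm wide, its top 34 mm below the point. Housing 130x150 mm, fixed; point 110 mm above the table; axes turn with the nut. Either may be the left one.
- nut_a (a joint): angle of sharpener A's nut, rad, growing anticlockwise from above; 0 = tight, as at the start. One nut has a right-hand, the other a left-hand thread; which is unknown. Tighter, it stops dead at 0; looser, it turns up to 2 rad (to +2 or -2) with a steady drag of 0.12 N m and stays where left. Stone and spindle are locked and do not turn.
- nut_b (a joint): angle of sharpener B's nut, rad, growing anticlockwise from above; 0 = tight, as at the start. One nut has a right-hand, the other a left-hand thread; which is unknown. Tighter, it stops dead at 0; looser, it turns up to 2 rad (to +2 or -2) with a steady drag of 0.12 N m and stays where left. Stone and spindle are locked and do not turn.

How it is judged (in metres and radians):
At the end, for the whole second after the job is handed in: The nut of the left sharpener stands at least 0.75 rad (43 degrees) from tight (it can leave tight only by loosening), at rest; the nut of the right sharpener is within 0.15 rad of tight (((world y of grip_a above 0 m and (value of joint nut_a above 0.75 rad or value of joint nut_a below -0.75 rad) and not (value of joint nut_b above 0.15 rad or value of joint nut_b below -0.15 rad) and velocity of joint nut_a between -0.1 and 0.1 rad/s) or (world y of grip_b above 0 m and (value of joint nut_b above 0.75 rad or value of joint nut_b below -0.75 rad) and not (value of joint nut_a above 0.15 rad or value of joint nut_a below -0.15 rad) and velocity of joint nut_b between -0.1 and 0.1 rad/s))); the robot touches nothing.
It fails at once if the nut of the right sharpener is loosened (turned more than 0.15 rad) ((world y of grip_a above 0 m and (value of joint nut_b above 0.15 rad or value of joint nut_b below -0.15 rad)) or (world y of grip_b above 0 m and (value of joint nut_a above 0.15 rad or value of joint nut_a below -0.15 rad))).
It also fails if it takes over 32 s, if anything falls off the work surface, if the arm or the gripper's body presses on something with over 40 N, if the wrist force passes 120 N, or if a joint passes its speed limit or range.

## Robot

A 7-joint arm with a two-finger parallel gripper is mounted at the origin on a cart in front of the work surface, level with it; the furniture and walls round the work are solid. World frame = base frame: x ahead of the robot, y to its left, z up, the work surface at z = 0. Lengths are in m, angles in degrees, forces in N, time in s.
With the tool pointing down it reaches from about 0.375 to 0.925 m from the base axis. Payload 3.1 kg.
Tool frame: the origin (TCP) lies at the very end of the fingers, on their centre line; the grasp point (between the pads) lies 19 mm behind it; z points along the fingers, y is the line along which they close (so a half turn about z gives the same grasp; the last joint's range is limited). The gripper opens to 85 mm and grips with 20 to 120 N. Pads are 22 mm wide; open, the fingers measure 114 mm over their backs; the gripper's body (76 mm by 85 mm) begins 54 mm behind the grasp point. The pads swing forward as they close: fully open they stand 13 mm farther back than shut.
Start: joints at [-70.692, 21.939, 2.515, 91.553, -1.026, 66.532, -2.859], TCP at [0.274, 0.59, 0.231] pointing down, gripper open.
Joint ranges: [-149.38, 149.38], [-23.57, 123.04], [-84.95, 90], [0, 143.3], [-89.99, 269.99], [3.08, 112.72], [-163.45, 163.45]. Speed limits (degrees/s): [159.86, 159.86, 180, 180, 180, 180, 180].

## Interface

Orientations are given as [roll, pitch, yaw] about the fixed x, y, z axes, in that order (R = Rz(yaw) Ry(pitch) Rx(roll)).
In Python, from bench import * gives the robot as it stands. The module is installed in compiled form; this text tells all that it offers.
- The arm moves only by the shell command python3 -m pendant 'ROWS'. ROWS is JSON, a list of rows, each a list of 5 numbers: the finger opening in mm, from 0 to 85.4, then the shift along the world's x, y, z in mm, then the turn about the world's z in rad. In form: [[gripper, dx, dy, dz, roll], ...]. A call has 1 to 12 rows; each row is the pose to reach, as a shift and turn from the pose commanded when the call began; what a row does not reach only later rows make up. A row lasts 1/8 s, in which the tool goes at most 62.5 mm and 10.7 degrees, less where a joint would pass 70% of its speed; a pose out of reach is approached as far as the arm can. A call with a gripper value outside its range is refused whole. The fingers move at their own pace and stop on an object; the grip force is fixed at half the most. Time passes only in rows, so rows that repeat a pose let the fingers close. It gives the time, the measured TCP pose, the force, the opening and the grip force at its end, in the units of the state.
- state(): the state, without advancing time (a new reading comes with each control period).
- read_camera(name): name is "scene" or "side" or "wrist"; returns a dict with "color" (480x640x3 uint8, red, green, blue), "K" (3x3 intrinsics, pixels), "xyz" and "orientation" of the camera in the world; the wrist camera has in their place "hand_eye" (4x4, takes a point from camera to tool coordinates, whose origin is the TCP and whose axes are the flange's). Camera axes: x right, y down, z forward; pixel columns grow to the right and rows downward; lengths in m; the calibration is good to about 2 mm. A picture is of the moment at which its call begins: read the wrist's pose just before it. There is no depth.
- finish_job(): hands the job in; it is judged then, once.
The state is a dict: "time_s": time; "joints": joint angles; "joint_vel": joint speeds; "joint_efforts": joint torques, N m; "tcp_pos": TCP position; "eef_rot": TCP orientation; "wrist_force": force on the tool from outside, world axes, zero at the start; "wrist_torque": the same for the moment, N m; "width": opening from 0.0 (shut) to 1.0 (fully open); "gripper_force": force on a finger pad.
Only numpy, scipy, OpenCV 4.12 (cv2) and the standard library are available. Lean on these libraries where they do the work, as an engineer would, in place of code of your own. Each camera call takes 0.05 s, during which the arm holds its last target. There are 200 camera calls.

## Working session

There is one attempt and no reset: what is moved stays moved. The work goes in short steps, Python scripts to look and compute and a shell command to move; the robot and the scene stay as the last step left them, time stands still between calls to the robot, and variables do not carry over. Pictures are saved under pics/ and viewed, at most 10 in all, crops included, and the job is handed in when it is done.

```bash
mkdir -p pics
python3 - <<'E'
from bench import *
import cv2
s=state(); print(s['time_s'],s['tcp_pos'],s['eef_rot'],s['width'])
for n in ['scene','side']:
    c=read_camera(n); cv2.imwrite(f'pics/{n}0.png',c['color'][:,:,::-1]); print(n,c['K'],c['xyz'],c['orientation'])
E
```

```text
0.0 [0.27341725 0.58865168 0.22985894] [-1.79849115e+02  8.55578048e-03  1.55090215e+02] 1.0019457405718808
scene [[572.26506793   0.         327.16336914]
 [  0.         572.26506793 239.22177972]
 [  0.           0.           1.        ]] [ 0.03149683 -0.27605065  0.80493818] [-141.07075009    0.53500659  -57.88706365]
side [[529.70263478   0.         324.51222195]
 [  0.         529.70263478 239.90747972]
 [  0.           0.           1.        ]] [0.53901689 0.75192657 0.51493377] [-115.85226604   -1.33291239  178.60073646]
```

View pics/scene0.png

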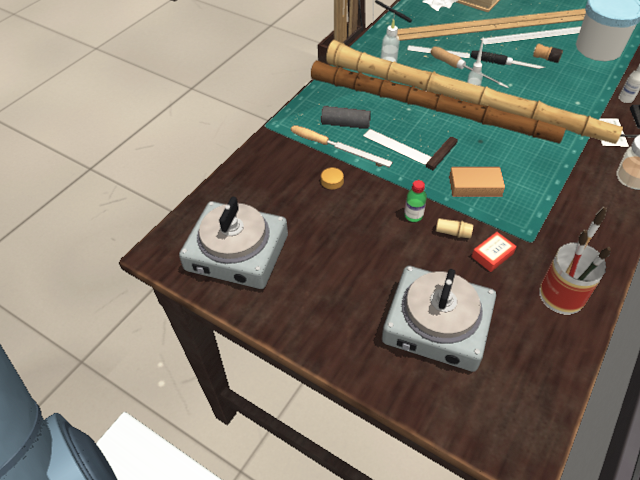

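View pics/side0.png

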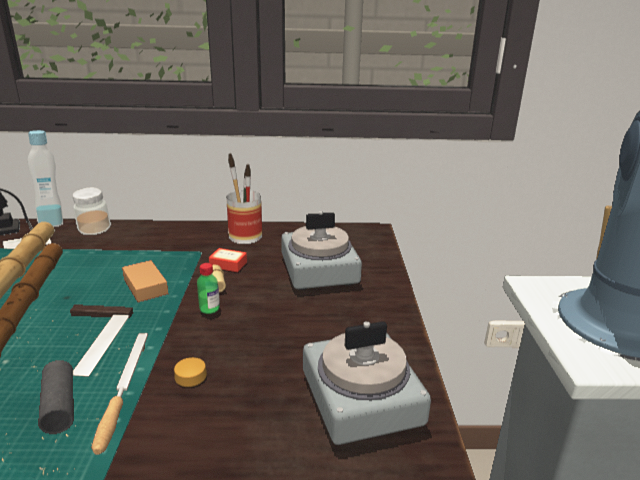

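The scene picture shows the left sharpener's T-handle near (229,213) and the right one near (447,287). In the side picture, the left (nearer) handle is at (366,334). I'll enlarge both views of the left one.

Run:
```python
import cv2,numpy as np
a=cv2.imread('pics/scene0.png')[185:265,175:295]; b=cv2.imread('pics/side0.png')[305:385,310:430]
f=lambda i:cv2.resize(i,None,fx=5,fy=5,interpolation=cv2.INTER_CUBIC)[:300]
cv2.imwrite('pics/crop.png',np.vstack([f(a),f(b)]))
```

```text
(no output)
```

View pics/crop.png

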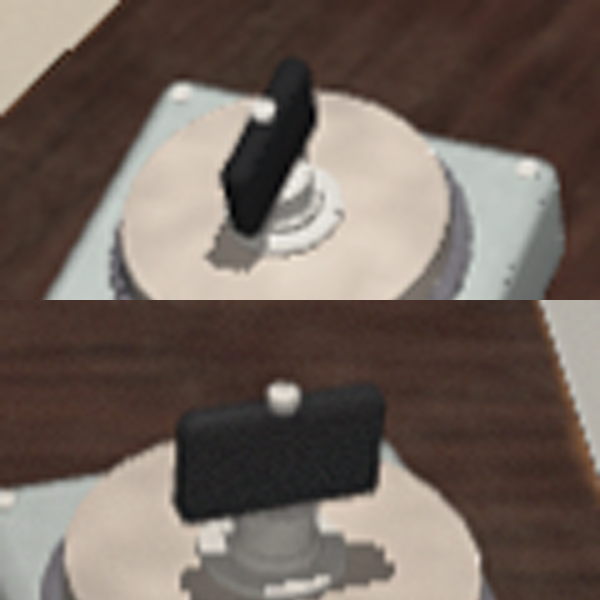

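The crop shows the left handle with a white button on top. The button is at about (227.8,207) in scene and (366.8,324.5) in side. The top edge in side runs from (346,328) to (386,322.5).

```bash
cat > h.py <<'E'
from bench import *
import numpy as np
from scipy.spatial.transform import Rotation as R
def ray(c,p,T=None):
    d=np.linalg.inv(c['K'])@[p[0],p[1],1]
    return np.array(c['xyz']),R.from_euler('xyz',c['orientation'],degrees=True).as_matrix()@d
def onz(c,p,z):
    o,d=ray(c,p); return o+d*(z-o[2])/d[2]
def tri(rs):
    A=0;b=0
    for o,d in rs:
        d=d/np.linalg.norm(d);P=np.eye(3)-np.outer(d,d);A=A+P;b=b+P@o
    return np.linalg.solve(A,b)
E
python3 - <<'E'
from h import *
s=read_camera('scene');d=read_camera('side')
print('knob',tri([ray(s,(227.8,207)),ray(d,(366.8,324.5))]), onz(s,(227.8,207),.129),onz(d,(366.8,324.5),.129))
a,b=onz(d,(346,328),.126),onz(d,(386,322.5),.126)
print('edge side',a,b,np.linalg.norm(b-a),np.degrees(np.arctan2(*(b-a)[1::-1])))
a,b=onz(s,(221.5,219.5),.126),onz(s,(233.5,198),.126)
print('edge scene',a,b,np.linalg.norm(b-a),np.degrees(np.arctan2(*(b-a)[1::-1])))
q=read_camera('wrist');print(q['hand_eye'],q['K'])
E
```

```text
knob [0.46384712 0.19224814 0.12526953] [0.46334095 0.18946528 0.129     ] [0.46317002 0.19899219 0.129     ]
edge side [0.48954102 0.20251162 0.126     ] [0.43747456 0.19005692 0.126     ] 0.05353537217195003 -166.54720288093364
edge scene [0.43914851 0.18344944 0.126     ] [0.48565088 0.19592471 0.126     ] 0.04814667949417104 15.017235909143416
[[ 2.66222921e-04 -9.54145429e-01 -2.99343330e-01  7.63610293e-02]
 [ 9.99999934e-01  3.28107186e-04 -1.56472728e-04 -1.23180442e-03]
 [ 2.47514436e-04 -2.99343269e-01  9.54145453e-01 -1.42204464e-01]
 [ 0.00000000e+00  0.00000000e+00  0.00000000e+00  1.00000000e+00]] [[414.90647041   0.         319.0512695 ]
 [  0.         414.90647041 243.26180106]
 [  0.           0.           1.        ]]
```

Both views agree: handle centre about (0.4635, 0.192), yaw about 14°. Its height and length match the given sizes. I'll move above it, turning +0.68 rad.

```bash
python3 -m pendant '[[60,95,-200,0,0.34],[60,190,-397,0,0.68],[60,190,-397,0,0.68],[60,190,-397,0,0.68],[60,190,-397,0,0.68],[60,190,-397,0,0.68],[60,190,-397,0,0.68],[60,190,-397,0,0.68],[60,190,-397,0,0.68],[60,190,-397,0,0.68],[60,190,-397,0,0.68],[60,190,-397,0,0.68]]'
python3 - <<'E'
from h import *
import cv2
s=state();print(s['time_s'],s['tcp_pos'],s['eef_rot'],s['joints'])
c=read_camera('wrist');cv2.imwrite('pics/w1.png',c['color'][:,:,::-1])
E
```

```text
time_s: 1.75
tcp_pos: [0.4633, 0.1937, 0.2312]
eef_rot: [180.0, -0.0, -165.8]
wrist_force: [0.2, 0.6, 0.5]
width: 0.702
gripper_force: 0.0
1.75 [0.46330868 0.19366326 0.23119897] [ 1.79997525e+02 -9.46226591e-03 -1.65816458e+02] [-38.60254049   5.71258341  11.91551284 112.06002913  -1.33431971
  62.36477256  78.05819687]
```

View pics/w1.png

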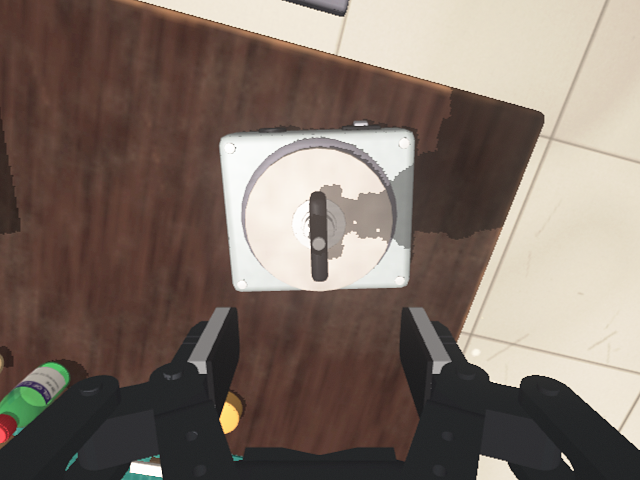

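The wrist picture shows the bar upright in the image, aligned with the tool, from (318,192) to (319.5,281). The button is at (319,243), and the pads sit evenly on either side.

Run:
```python
from h import *
s=state();c=read_camera('wrist');H=c['hand_eye']
W=np.eye(4);W[:3,:3]=R.from_euler('xyz',s['eef_rot'],degrees=True).as_matrix();W[:3,3]=s['tcp_pos'];M=W@H
for p,z in [((319,243),.128),((318,192),.126),((319.5,281),.126)]:
    d=M[:3,:3]@np.linalg.inv(c['K'])@[*p,1];print(M[:3,3]+d*(z-M[2,3])/d[2])
```

```text
[0.46330566 0.19221353 0.128     ]
[0.4328878  0.18391249 0.126     ]
[0.48866658 0.19894766 0.126     ]
```

The centre is confirmed at (0.463, 0.192). I'll descend so the TCP is at 0.093, then close.

```bash
python3 -m pendant '[[60,0,-1,-50,0],[60,0,-1,-90,0],[60,0,-1,-120,0],[60,0,-1,-138,0],[60,0,-1,-138,0],[5,0,-1,-138,0],[5,0,-1,-138,0],[5,0,-1,-138,0],[5,0,-1,-138,0],[5,0,-1,-138,0],[5,0,-1,-138,0],[5,0,-1,-138,0]]'
python3 -c "
from bench import *
s=state();print(s['wrist_torque'],s['joints'])"
```

```text
time_s: 3.35
tcp_pos: [0.4643, 0.1933, 0.0946]
eef_rot: [179.9, 0.1, -165.8]
wrist_force: [-2.8, 2.4, 6.2]
width: 0.118
gripper_force: 58.8
[0.41801825 0.43151003 0.59162867] [-37.37029223  16.37910986  11.3306227  118.47671489  -4.53364232
  45.40404349  80.92988196]
```

Gripped at about 10 mm. I'll try a little anticlockwise and feel the moment.

```bash
python3 -m pendant '[[5,0,0,0,0.05],[5,0,0,0,0.1],[5,0,0,0,0.12],[5,0,0,0,0.12]]'
python3 -c "
from bench import *
s=state();print(s['wrist_torque'],s['eef_rot'])"
```

```text
time_s: 3.85
tcp_pos: [0.4644, 0.1933, 0.0946]
eef_rot: [179.9, 0.1, -159.1]
wrist_force: [-2.8, 2.6, 5.7]
width: 0.122
gripper_force: 58.5
[0.43690755 0.38153277 0.00690435] [ 1.79881219e+02  1.31920813e-01 -1.59102195e+02]
```

The moment fell rather than rose, so the nut probably turns freely anticlockwise. I'll go a bit farther and check.

```bash
python3 -m pendant '[[5,0,0,0,0.1],[5,0,0,0,0.2],[5,0,0,0,0.2]]'
python3 - <<'E'
from h import *
import cv2
s=state();print(s['wrist_torque'],s['eef_rot'],s['width'],s['joints'])
c=read_camera('side');cv2.imwrite('pics/s2.png',cv2.resize(c['color'][250:430,270:470,::-1],None,fx=3,fy=3))
E
```

```text
time_s: 4.22
tcp_pos: [0.4644, 0.1931, 0.0946]
eef_rot: [179.9, 0.2, -147.6]
wrist_force: [-1.0, 2.3, 6.2]
width: 0.121
gripper_force: 58.7
[0.42842163 0.37078318 0.16475201] [ 1.79925452e+02  1.54361309e-01 -1.47584393e+02] 0.12076277399013223 [-34.55303942  16.30227521   8.21294003 118.3481084   -3.35380244
  45.41092039  98.09945356]
```

View pics/s2.png

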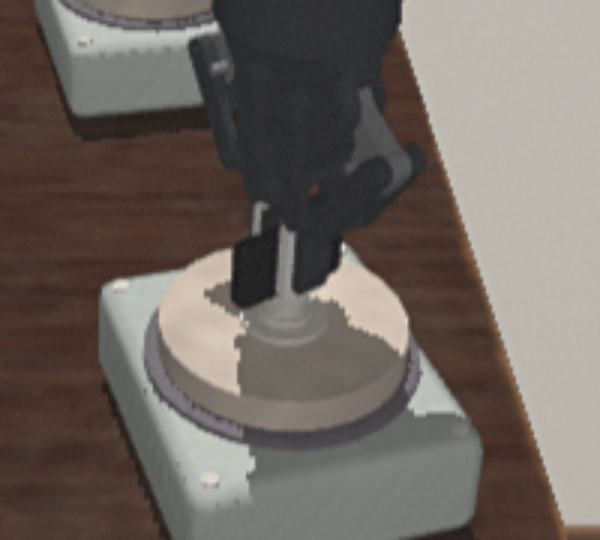

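The bar turns with the fingers, about 0.3 rad so far, and the moment stays low and the width unchanged. So anticlockwise loosens it; I'll turn 0.75 rad more.

```bash
python3 -m pendant '[[5,0,0,0,0.12],[5,0,0,0,0.24],[5,0,0,0,0.36],[5,0,0,0,0.48],[5,0,0,0,0.6],[5,0,0,0,0.7],[5,0,0,0,0.75],[5,0,0,0,0.75],[5,0,0,0,0.75]]'
python3 -c "
from bench import *
s=state();print(s['wrist_torque'],s['joints'])"
```

```text
time_s: 5.4
tcp_pos: [0.4648, 0.193, 0.0946]
eef_rot: [-179.9, 0.2, -104.7]
wrist_force: [-0.2, 2.2, 5.0]
width: 0.118
gripper_force: 58.6
[0.46133089 0.20533184 0.07630635] [-28.15786294  16.30286301   1.06247745 118.03779649  -0.50199026
  45.47699013 138.54923701]
```

Now I'll open, let it settle, lift straight up and look.

```bash
python3 -m pendant '[[60,0,0,0,0],[60,0,0,0,0],[60,0,0,0,0],[60,0,0,0,0],[60,0,0,0,0],[60,0,0,30,0],[60,0,0,70,0],[60,0,0,110,0],[60,0,0,138,0],[60,0,0,138,0],[60,0,0,138,0]]'
python3 - <<'E'
from h import *
import cv2
s=state();print(s['eef_rot'],s['tcp_pos'])
c=read_camera('wrist');cv2.imwrite('pics/w3.png',c['color'][:,:,::-1])
E
```

```text
time_s: 6.78
tcp_pos: [0.4631, 0.1912, 0.2303]
eef_rot: [179.9, -0.1, -104.6]
wrist_force: [0.9, 0.1, -0.5]
width: 0.701
gripper_force: 0.0
[ 1.79930697e+02 -6.46429485e-02 -1.04639240e+02] [0.4630763  0.19118986 0.23029093]
```

View pics/w3.png

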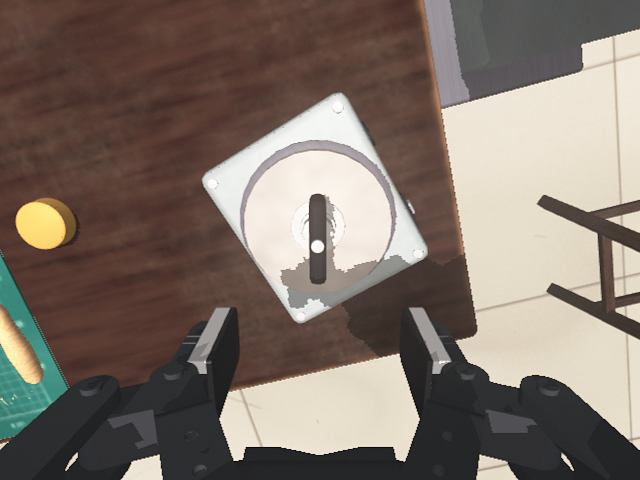

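The bar still lines up with the tool, from (317,196) to (317,282). The housing has rotated about 61° in view, so the nut stands about 1.07 rad from tight, and the gripper is clear of everything.

```bash
python3 -c "
from bench import *
print(finish_job())"
```

```text
the job is handed in; nothing more can be done
None
```

I loosened the left sharpener's nut about 1.07 rad (61°) anticlockwise and let go. The right sharpener was never touched, and the job is handed in at about 7 s (no verdict was shown).

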